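# Pop open the wide slide cupboard

## Robot

A 6-joint arm with a two-finger parallel gripper is mounted at the origin on the work surface. World frame = base frame: x ahead of the robot, y to its left, z up, the work surface at z = 0. Lengths are in m, angles in rad, forces in N, time in s.
With the tool pointing down it reaches from about 0.375 to 0.925 m from the base axis. Payload 5.7 kg.
Tool frame: the origin (TCP) lies midway between the tips of the shut fingers; the grasp point (between the pads) lies 19 mm behind it; z points along the fingers, y is the line along which they close (so a half turn about z gives the same grasp; the last joint's range is limited). The gripper opens to 88 mm and grips with 3 to 60 N. Pads are 20 mm wide; open, the fingers measure 115 mm over their backs; the gripper's body (75 mm by 178 mm) begins 61 mm behind the grasp point.
Start: joints at [-1.355, 0.359, 1.51, -0, 1.272, -0.115], TCP at [0.195, -0.567, 0.223] pointing down, gripper open.
Joint ranges: [-2.97, 2.97], [-1.01, 2.36], [0.21, 2.38], [-0.96, 4.11], [0.2, 2.71], [-2.98, 2.98]. Speed limits (rad/s): [2.39, 2.39, 3.14, 3.14, 3.14, 3.14].

## Interface

Orientations are given as a unit quaternion [x, y, z, w].
In Python, from bench import move_ptp, servo_line, goto_joints, move_gripper, sleep, inverse_kinematics, capture, PlanningError, close_job, spot_in, silhouettes, current_clock, current_joint_pos, current_qvel, current_joint_torque, current_position, current_orientation, current_force, current_torque, current_finger_gap, current_grip_force gives the robot as it stands. Calls block until the motion is done:
- move_ptp(position, orientation): joint-space move of the TCP to a pose.
- servo_line(position, orientation=None, rate=0.15, contact_N=None): straight line of the TCP; orientation=None keeps the orientation; rate is the mean speed in m/s. With contact_N (N) it stops when the force on the tool has changed by that much, and returns True; else False.
- goto_joints(angles): joint-space move.
- move_gripper(opening): finger opening in m; the grip force is fixed at half the most; returns when the fingers have stopped.
- sleep(seconds).
- inverse_kinematics(position, orientation): joint angles nearest the present ones, or None.
- capture(name): name is "scene" or "top"; returns a dict with "image" (480x640x3 uint8, blue, green, red), "range_z" (480x640 float32, m along the optical axis (not along the pixel's ray), 0 where there is no reading), "intrinsics" (3x3 intrinsics, pixels), "k1" (the pictures are not rectified: a ray, as slopes to the right and down, at radius r is drawn at 1 + k1 r^2 times it, then the intrinsics apply), "R" (3x3) and "t" (3): a world point X has camera coordinates R X + t. Camera axes: x right, y down, z forward; pixel columns grow to the right and rows downward; lengths in m; the calibration is good to about 2 mm. A picture is of the moment at which its call begins.
A pose or a line that the arm cannot do raises PlanningError and nothing moves.
- close_job(): hands the job in; it is judged then, once.
Trained networks look in the newest picture that a camera, given by its name, has taken for a name from the list of things; names that differ only in an ending like _2 or _b are one class to them, and where a whole thing is asked for, a point or a joint stands for the part that bears it (a point fixed in the world has none). Each returns a list of dicts, best first, with "conf" (0 to 1); they miss things now and then, are a little off and sometimes report something else, mostly with a low value. They report only what shows in the picture. A call takes as long as a camera call.
- spot_in(camera, query): "xy" ([column, row] in pixels, amid what is visible of it).
- silhouettes(camera, query): "region" (480x640 bool, what is visible of it) and "xy" ([column, row] in pixels, amid what is visible of it).
Readings, each from a call of its own:
- current_clock(): time.
- current_joint_pos(): joint angles.
- current_qvel(): joint speeds.
- current_joint_torque(): joint torques, N m.
- current_position(): TCP position.
- current_orientation(): TCP orientation.
- current_force(): force on the tool from outside, world axes, zero at the start.
- current_torque(): the same for the moment, N m.
- current_finger_gap(): finger opening in m.
- current_grip_force(): force on a finger pad.
Only numpy, scipy, OpenCV 4.12 (cv2) and the standard library are available. Lean on these libraries where they do the work, as an engineer would, in place of code of your own. Each camera call takes 0.05 s, during which the arm holds its last target. There are 200 camera calls.

## Task

Open the wider of the two slide cupboards on the bench: press lightly on its handleless door near the free edge so that the touch catch lets go and the spring pops the door ajar, then push it open from behind with a finger until it stands about square to the cupboard front, and let go of it. Push gently, lift nothing, leave the narrow cupboard shut, and leave the bottle, jar and slide box where they stand.

Things in the scene. Friction and masses are not known exactly. Their poses are not given: they have to be found in the camera images.
- wide_cupboard: The wider cream cupboard, fixed: 180 mm deep (x), 180 wide (y), 220 high, left or right of the narrow one, nothing on top. Origin: centre of its underside. Its x axis points from its front to its back (front plane at x = -90 mm, roughly facing the robot), its y axis to the left as the robot sees it, z up.
- wide_door_hinge (a point): Point on the vertical hinge axis of the wide door, at the height of the cupboard's top, on its front plane at its left (+y) edge. Axes turn with the door, and are the cupboard's when shut: -y points along the door to its free edge, 180 mm away; -x out of its outer face. The door, 15 mm thick, lies 7 (inner face) to 22 mm (outer face) to -x of the axis.
- wide_door_face (a point): Point on the outer face of the wide door, 30 mm from the free edge and 35 mm below the cupboard's top: a good place to press, along its +x. Axes as at wide_door_hinge. The door is a plain pale grey board without handle, 216 mm high, its top 2 mm below the cupboard's; a small striker stands out of its inner face below 75 mm above the bench.
- wide_door (a joint): Wide door (rad): 0 shut, -0.034 pressed to its stop, 1.57 open square, towards the robot, 1.9 end. Pressed with 3 to 4 N near the free edge the catch lets go after 3 mm (stop at 5 mm, up to 20 N is harmless); as the finger draws back a spring drives it to 0.43 in 0.5 s, the free edge 75 mm out. From there a damped hinge (about 1 N at the edge) lets it stay where it is left.
- narrow_cupboard: The narrower cream cupboard, fixed: 180 mm deep (x), 120 mm wide (y), 220 mm high, axes and origin as for the wide one. It is not to be opened.
- narrow_door (a joint): Angle of the narrow cupboard's door (rad), same kind of touch latch: 0 shut, growing as it opens. It pops open if pressed, so keep off it.
- reagent_bottle: Bystander: amber bottle with a red cap, 64 mm across, 170 mm high, standing on the bench to the left. Origin at the centre of its underside.
- staining_jar: Bystander: square glass jar with a white lid with a knob, 70 mm wide, 96 mm high, standing on the bench to the right. Origin at the centre of its underside.
- slide_box: Bystander: flat grey box with a white lid, 88 x 73 x 38 mm, lying on top of the narrow cupboard, towards the back. Origin at the centre of its underside.

How it is judged:
On the way, in this order (a step that is already met when the one before it is completed fails the run):
1. the wide door is pressed in until its catch lets go (value of joint wide_door below -0.008 rad), for 0.02 s.
2. the door has sprung ajar (value of joint wide_door above 0.25 rad), for 0.2 s.
At the end, for the whole second after the job is handed in: The wide door stands open by more than 1.2 rad (69 degrees) and at rest, the narrow door is shut (below 0.05 rad), and bottle, jar and slide box are within 20 mm of where they stood (value of joint wide_door above 1.2 rad and velocity of joint wide_door between -0.05 and 0.05 rad/s and value of joint narrow_door below 0.05 rad and distance of each of reagent_bottle, staining_jar, slide_box from where it was at the start of the episode below 0.02 m); the robot touches nothing.
It fails at once if the narrow cupboard pops open (value of joint narrow_door above 0.08 rad).
It fails at once if the wide door is pushed or squeezed with more than 40 N (contact force between any of the fingers, the arm and wide_door above 40 N).
It fails at once if the reagent bottle is moved by more than 20 mm, lifted or knocked over (distance of reagent_bottle from where it was at the start of the episode above 0.02 m or angle between reagent_bottle's own z axis and vertical above 0.3 rad).
It fails at once if the staining jar is moved by more than 20 mm, lifted or knocked over (distance of staining_jar from where it was at the start of the episode above 0.02 m or angle between staining_jar's own z axis and vertical above 0.3 rad).
It fails at once if the slide box is moved by more than 20 mm, lifted or knocked over (distance of slide_box from where it was at the start of the episode above 0.02 m or angle between slide_box's own z axis and vertical above 0.3 rad).
It also fails if it takes over 51 s, if anything falls off the work surface, if the arm or the gripper's body presses on something with over 40 N, if the wrist force passes 120 N, or if a joint passes its speed limit or range.

## Working session

There is one attempt and no reset: what is moved stays moved. The work goes in short steps, each a Python script; the robot and the scene stay as the last script left them, time stands still between calls to the robot, and variables do not carry over. Pictures are saved under pics/ and viewed, at most 10 in all, crops included, and the job is handed in when it is done.

```bash
mkdir -p pics; ls; cat > h.py <<'E'
import numpy as np, cv2
from bench import *
def cloud(c):
    K=c["intrinsics"];h,w=c["range_z"].shape
    u,v=np.meshgrid(np.arange(w),np.arange(h))
    d=np.array([c["k1"],0,0,0.]) # radial
    p=cv2.undistortPoints(np.stack([u,v],-1).reshape(-1,1,2).astype(np.float64),np.array(K,float),d).reshape(h,w,2)
    z=c["range_z"].astype(float)
    P=np.stack([p[...,0]*z,p[...,1]*z,z],-1)
    X=(P-np.array(c["t"]))@np.array(c["R"])
    X[z<=0]=np.nan
    return X
E
python3 - <<'E'
from h import *
ims=[]
for n in ("scene","top"):
    c=capture(n);X=cloud(c);cv2.imwrite(f"pics/{n}0.png",c["image"]);np.save(f"{n}.npy",X)
    print(n,-np.array(c["R"]).T@c["t"])
    for q in ("wide_cupboard","wide_door","narrow_cupboard","narrow_door","reagent_bottle","staining_jar","slide_box"):
        for s in silhouettes(n,q)[:2]:
            P=X[s["region"]];P=P[~np.isnan(P[:,0])]
            print(q,round(s["conf"],2),np.round(s["xy"]),len(P),np.round(np.percentile(P,[3,50,97],axis=0),3).tolist() if len(P) else 0)
E
```

```text
pics
scene [0.42852444 0.89838799 1.0842233 ]
wide_cupboard 0.93 [290. 196.] 5374 [[0.591, -0.262, 0.053], [0.679, -0.12, 0.209], [0.791, -0.089, 0.222]]
wide_door 0.85 [316. 207.] 1020 [[0.588, -0.257, 0.014], [0.596, -0.154, 0.148], [0.612, -0.086, 0.219]]
narrow_cupboard 0.61 [286. 284.] 6151 [[0.552, 0.071, 0.013], [0.634, 0.168, 0.164], [0.752, 0.181, 0.222]]
narrow_door 0.74 [313. 280.] 894 [[0.55, 0.082, 0.021], [0.558, 0.147, 0.147], [0.57, 0.182, 0.219]]
reagent_bottle 0.75 [345. 418.] 1176 [[0.415, 0.433, 0.007], [0.442, 0.466, 0.11], [0.471, 0.481, 0.171]]
staining_jar 0.84 [378. 180.] 606 [[0.38, -0.461, 0.005], [0.416, -0.411, 0.064], [0.453, -0.393, 0.094]]
slide_box 0.67 [260. 240.] 1088 [[0.657, 0.069, 0.223], [0.698, 0.115, 0.257], [0.743, 0.139, 0.261]]
top [0.47123756 0.01393592 1.407775  ]
wide_cupboard 0.61 [394. 178.] 9133 [[0.594, -0.271, 0.038], [0.687, -0.182, 0.219], [0.791, -0.097, 0.224]]
wide_door 0.67 [392. 223.] 1441 [[0.59, -0.267, 0.011], [0.598, -0.181, 0.185], [0.626, -0.095, 0.222]]
narrow_cupboard 0.77 [261. 207.] 4394 [[0.554, 0.047, 0.038], [0.622, 0.115, 0.219], [0.745, 0.171, 0.224]]
narrow_cupboard 0.54 [395. 222.] 1443 [[0.59, -0.264, 0.008], [0.598, -0.181, 0.186], [0.615, -0.094, 0.222]]
narrow_door 0.95 [258. 238.] 719 [[0.551, 0.06, 0.021], [0.559, 0.114, 0.215], [0.581, 0.174, 0.221]]
narrow_door 0.71 [260. 206.] 4351 [[0.554, 0.047, 0.027], [0.621, 0.113, 0.219], [0.744, 0.17, 0.224]]
reagent_bottle 0.87 [123. 292.] 931 [[0.416, 0.413, 0.015], [0.444, 0.429, 0.113], [0.472, 0.456, 0.172]]
staining_jar 0.78 [496. 298.] 1130 [[0.385, -0.473, 0.007], [0.421, -0.43, 0.084], [0.456, -0.4, 0.096]]
slide_box 0.87 [265. 170.] 1512 [[0.66, 0.063, 0.252], [0.7, 0.098, 0.258], [0.742, 0.132, 0.262]]
```

```bash
python3 - <<'E'
from h import *
X=np.load("top.npy");
for nm,(y0,y1) in dict(w=(-.33,-.03),n=(0,.25)).items():
    m=(abs(X[...,2]-.22)<.008)&(X[...,1]>y0)&(X[...,1]<y1)&(X[...,0]>.5)&(X[...,0]<.9)
    print(nm,m.sum(),cv2.minAreaRect((X[m][:,:2]*1000).astype(np.float32)))
    P=X[m]; 
    # front edge & side edges: per-column min x
    ys=P[:,1]; b=np.arange(ys.min()+.01,ys.max()-.01,.005)
    f=np.array([(y,P[abs(ys-y)<.004][:,0].min(),P[abs(ys-y)<.004][:,0].max()) for y in b])
    print(np.polyfit(f[:,0],f[:,1],1),np.polyfit(f[:,0],f[:,2],1))
    xs=P[:,0]; b=np.arange(xs.min()+.02,xs.max()-.02,.005)
    f=np.array([(y,P[abs(xs-y)<.004][:,1].min(),P[abs(xs-y)<.004][:,1].max()) for y in b])
    print(np.polyfit(f[:,0],f[:,1],1),np.polyfit(f[:,0],f[:,2],1),np.median(P[:,2]))
E
```

```text
w 7686 ((696.946533203125, -186.06947326660156), (185.55697631835938, 204.0587921142578), 86.36454010009766)
[0.05456803 0.60579638] [0.06319048 0.80901527]
[-0.05706608 -0.23780783] [-0.07634688 -0.0444887 ] 0.21997439246892153
n 3705 ((656.4139404296875, 112.29872131347656), (127.3556900024414, 203.05221557617188), 84.15782928466797)
[0.03390533 0.55260247] [-0.02399942  0.74762345]
[-0.0760525   0.10055685] [-0.1088262   0.24260152] 0.21968086606667098
```

View pics/top0.png

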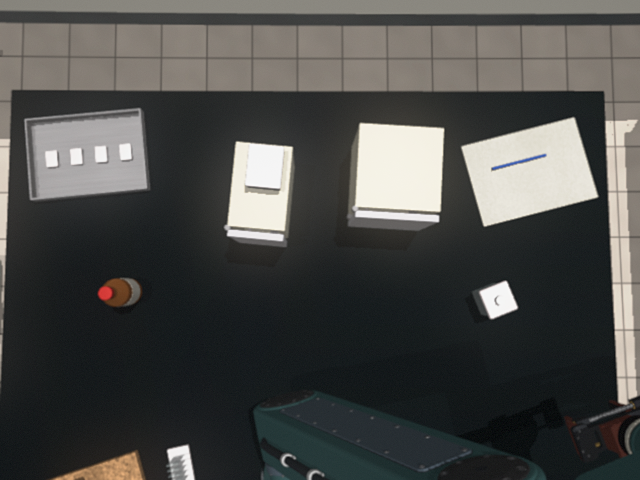

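```bash
cat >> h.py <<'E'
from scipy.spatial.transform import Rotation as Rn
psi=-0.06; H=np.array([.6239,-.0912]); Z=.165
def rot(a): return np.array([[np.cos(a),-np.sin(a)],[np.sin(a),np.cos(a)]])
def pt(th,xo,r,z=Z): return np.r_[H+rot(psi-th)@np.array([xo,-r]),z]   # door frame at angle th
def quat(s=1):
    ex=np.r_[rot(psi)[:,0]*s,0];z=np.array([0,0,-1.])
    return Rn.from_matrix(np.c_[ex,np.cross(z,ex),z]).as_quat()
E
python3 - <<'E'
from h import *
for s in (1,-1):
    print(s)
    for p in [pt(0,-.12,.15,.3),pt(0,-.03,.15),pt(0,-.17,.15),pt(0,.0,.15),pt(.43,.03,.14,.3),pt(.43,.03,.14),pt(1,.01,.13),pt(1.57,.01,.13)]:
        q=inverse_kinematics(p,quat(s)); print(np.round(p,3),None if q is None else np.round(q,2))
move_gripper(0)
print(current_finger_gap(),current_clock())
E
```

```text
1
[ 0.495 -0.234  0.3  ] [-0.57  0.22  1.51 -0.    1.41  1.06]
[ 0.585 -0.239  0.165] [-0.5   0.46  1.5  -0.    1.18  1.13]
[ 0.445 -0.231  0.165] [-0.62  0.28  1.79 -0.    1.07  1.01]
[ 0.615 -0.241  0.165] [-0.48  0.5   1.44 -0.    1.21  1.15]
[ 0.584 -0.229  0.3  ] [-0.48  0.34  1.34 -0.    1.46  1.15]
[ 0.584 -0.229  0.165] [-0.48  0.45  1.51 -0.    1.18  1.15]
[ 0.515 -0.163  0.165] [-0.43  0.34  1.71 -0.    1.1   1.2 ]
[ 0.494 -0.093  0.165] [-0.32  0.28  1.79 -0.    1.07  1.31]
-1
[ 0.495 -0.234  0.3  ] [-0.57  0.22  1.51 -0.    1.41 -2.08]
[ 0.585 -0.239  0.165] [-0.5   0.46  1.5  -0.    1.18 -2.01]
[ 0.445 -0.231  0.165] [-0.62  0.28  1.79 -0.    1.07 -2.13]
[ 0.615 -0.241  0.165] [-0.48  0.5   1.44 -0.    1.21 -1.99]
[ 0.584 -0.229  0.3  ] [-0.48  0.34  1.34 -0.    1.46 -1.99]
[ 0.584 -0.229  0.165] [-0.48  0.45  1.51 -0.    1.18 -1.99]
[ 0.515 -0.163  0.165] [-0.43  0.34  1.71 -0.    1.1  -1.95]
[ 0.494 -0.093  0.165] [-0.32  0.28  1.79 -0.    1.07 -1.84]
0.00017043069490264997 2.1417
```

```bash
python3 - <<'E'
from h import *
q=quat(1)
def xo(): return (rot(psi).T@(current_position()[:2]-H))[0]
move_ptp(pt(0,-.10,.15,.3),q)
servo_line(pt(0,-.10,.15),rate=.1)
servo_line(pt(0,-.05,.15),rate=.08)
f0=np.array(current_force())
hit=servo_line(pt(0,-.015,.15),rate=.012,contact_N=8)
print(hit,xo(),np.array(current_force())-f0,current_clock())
servo_line(pt(0,-.17,.15),rate=.12)
servo_line(pt(0,-.17,.15,.32),rate=.15)
sleep(.3)
for n in("top","scene"):
    c=capture(n);X=cloud(c);np.save(n+"1.npy",X);cv2.imwrite(f"pics/{n}1.png",c["image"])
X=np.load("top1.npy")
m=(abs(X[...,2]-.218)<.008)&(X[...,1]>-.33)&(X[...,1]<0)&(X[...,0]>.4)&(X[...,0]<.66)
L=(X[m][:,:2]-H)@rot(psi)
L=L[L[:,0]<-.025]; print(len(L),current_clock())
if len(L)>20: print(np.round(L[np.argsort(L[:,1])][::max(1,len(L)//12)],3).tolist(),np.arctan(np.polyfit(L[:,1],L[:,0],1)[0]))
E
```

```text
True -0.029391821849916885 [-2.71875088 -1.54382148  1.85554503] 7.925
536 10.825
[[-0.082, -0.161], [-0.088, -0.147], [-0.078, -0.137], [-0.063, -0.125], [-0.071, -0.114], [-0.065, -0.102], [-0.059, -0.092], [-0.056, -0.08], [-0.052, -0.068], [-0.042, -0.057], [-0.036, -0.045], [-0.038, -0.034], [-0.028, -0.013]] 0.40006158046111506
```

View pics/top1.png

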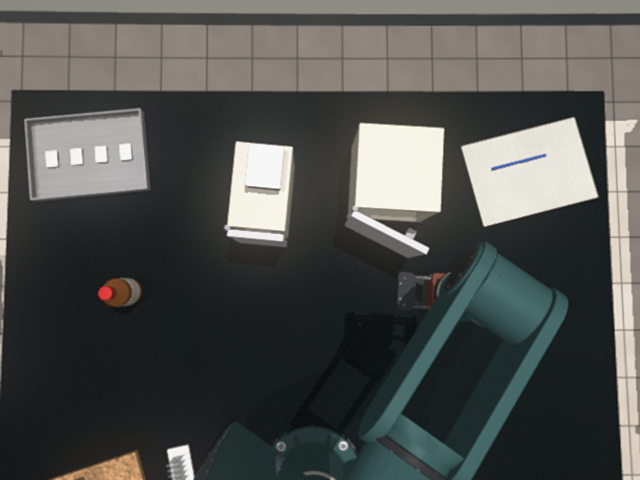

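```bash
python3 - <<'E'
from h import *
t0=current_clock()
servo_line(pt(.43,.021,.155,.32),rate=.15)
print("desc",servo_line(pt(.43,.021,.155),rate=.12,contact_N=6),current_position(),current_force())
for th in np.arange(.5,1.56,.15):
    xo=-.007+.010*abs(np.cos(th))+.0135*abs(np.sin(th))
    h=servo_line(pt(th,xo,.145),rate=.07,contact_N=15)
    print(round(th,2),h,np.round(current_force(),1),round(current_clock(),1))
    if h: break
E
```

```text
desc False [ 0.57006083 -0.2381466   0.16583687] [ 0.53309527  0.26027579 -0.17877824]
0.5 False [-0.  -0.3  0.1] 13.8
0.65 False [ 0.1  0.8 -0.4] 14.2
0.8 False [1.1 0.  0.1] 14.7
0.95 False [ 0.1  0.3 -0.3] 15.1
1.1 False [ 0.9 -0.1  0.3] 15.6
1.25 False [-0.9 -0.6  0.2] 16.1
1.4 False [0.  0.2 0.3] 16.5
1.55 False [0.3 0.  0.2] 17.0
```

```bash
python3 - <<'E'
from h import *
servo_line(pt(1.55,.09,.145),rate=.1)
servo_line(pt(1.55,.09,.145,.32),rate=.15)
servo_line(pt(1.55,.25,.16,.32),rate=.15)
sleep(.5)
for n in("top","scene"):
    c=capture(n);X=cloud(c);np.save(n+"2.npy",X);cv2.imwrite(f"pics/{n}2.png",c["image"])
X=np.load("top2.npy")
m=(abs(X[...,2]-.218)<.008)&(X[...,1]>-.33)&(X[...,1]<0)&(X[...,0]>.4)&(X[...,0]<.66)
L=(X[m][:,:2]-H)@rot(psi);L=L[L[:,0]<-.025]
print(len(L),cv2.minAreaRect((L*1000).astype(np.float32)),np.arctan2(*-np.array([1,np.polyfit(L[:,0],L[:,1],1)[0]])))
for q in ("reagent_bottle","staining_jar","slide_box","narrow_door"):
    for n in("top","scene"):
        s=silhouettes(n,q)
        if s: print(q,n,np.round(s[0]["xy"]))
print(current_position(),current_force(),current_clock())
E
```

```text
530 ((-102.00895690917969, 11.140655517578125), (153.49725341796875, 15.155729293823242), 0.6593775749206543) -1.5802638542772922
reagent_bottle top [123. 289.]
reagent_bottle scene [346. 417.]
staining_jar top [486. 306.]
staining_jar scene [378. 181.]
slide_box top [264. 168.]
slide_box scene [259. 239.]
narrow_door top [255. 240.]
narrow_door scene [313. 284.]
[ 0.45422119 -0.33475985  0.31999157] [-0.83896413  0.36699359 -0.30183476] 21.4
```

View pics/top2.png

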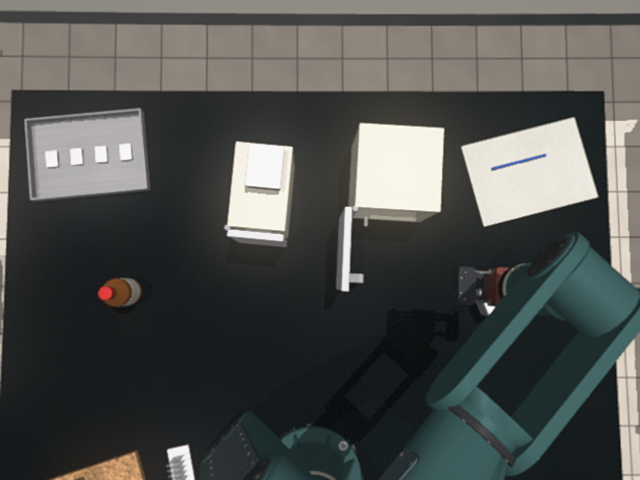

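The top picture shows the wide door standing square (about 1.56 rad, edge near pixel (343, 290)). The narrow door is shut, bottle, jar and slide box have not moved, and the gripper is clear in the air.

```bash
python3 -c "
from bench import *
print(close_job())"
```

```text
the job is handed in; nothing more can be done
None
```

The job is handed in: the wide door popped ajar when pressed, was pushed open to about square (1.56 rad) and released, the narrow door stayed shut, and the bottle, jar and slide box stayed where they stood.

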